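Clear a tipped sample bottle off the bottle carousel

ROBOT

A 6-joint arm with a two-finger parallel gripper is mounted at the origin on the work surface. World frame = base frame: x ahead of the robot, y to its left, z up, the work surface at z = 0. Lengths are in m, angles in rad, forces in N, time in s.
With the tool pointing down it reaches from about 0.325 to 0.9 m from the base axis. Payload 6.1 kg.
Tool frame: the origin (TCP) lies at the very end of the fingers, on their centre line; the grasp point (between the pads) lies 19 mm behind it; z points along the fingers, y is the line along which they close (so a half turn about z gives the same grasp; the last joint's range is limited). The gripper opens to 85 mm and grips with 20 to 120 N. Pads are 22 mm wide; open, the fingers measure 114 mm over their backs; the gripper's body (76 mm by 85 mm) begins 54 mm behind the grasp point. The pads swing forward as they close: fully open they stand 13 mm farther back than shut.
Start: joints at [-1.438, 0.22, 1.526, -0, 1.395, -0.126], TCP at [0.16, -0.604, 0.231] pointing down, gripper open.
Joint ranges: [-2.98, 2.98], [-0.91, 2.08], [0.09, 2.57], [-1.24, 4.39], [0.2, 2.65], [-2.68, 2.68]. Speed limits (rad/s): [2.57, 2.57, 3.01, 3.14, 3.14, 3.14].

INTERFACE

Orientations are given as [roll, pitch, yaw] about the fixed x, y, z axes, in that order (R = Rz(yaw) Ry(pitch) Rx(roll)).
In Python, from rig import manip gives the robot as it stands.
- The arm moves only by the shell command python3 -m handwheel 'ROWS'. ROWS is JSON, one flat list of numbers, 7 for each row, row after row: the shift along the world's x, y, z in mm, then the turn, a rotation vector about the world's x, y, z in rad, then the opening, from 0 (shut) to 1 (fully open). A call has 1 to 10 rows; each row shifts and turns the commanded pose from where the row before left it; what a row does not reach is not made up. A row lasts 1/12 s, in which the tool goes at most 41.7 mm and 7.16 degrees, less where a joint would pass 70% of its speed; a pose out of reach is approached as far as the arm can. A call with a gripper value outside its range is refused whole. The fingers move at their own pace and stop on an object; the grip force is fixed at half the most. Time passes only in rows, so rows that do not move let the fingers close. It gives the time, the measured TCP pose, the force, the opening and the grip force at its end, in the units of the state.
- manip.read_state(): the state, without advancing time (a new reading comes with each control period).
- manip.grab_frame(name): name is "scene" or "top"; returns (picture, depth): 384x512x3 uint8, red, green, blue; 384x512 float32, m along the optical axis (not along the pixel's ray), 0 where there is no reading.
- manip.calibration(name): a dict with "fx", "fy", "cx", "cy" (pixels), "world_from_camera" (4x4, takes a point from camera to world coordinates). Camera axes: x right, y down, z forward; pixel columns grow to the right and rows downward; lengths in m; the calibration is good to about 2 mm. A picture is of the moment at which its call begins. calibration takes no time and is no camera call.
- manip.hand_in(): hands the job in; it is judged then, once.
The state is a dict: "t": time; "q": joint angles; "qvel": joint speeds; "joint_torque": joint torques, N m; "tool_pos": TCP position; "tcp_rot": TCP orientation; "wrist_force": force on the tool from outside, world axes, zero at the start; "moment": the same for the moment, N m; "grip_width": finger opening in m; "finger_force": force on a finger pad.
Only numpy, scipy, OpenCV 4.12 (cv2) and the standard library are available. Lean on these libraries where they do the work, as an engineer would, in place of code of your own. Each camera call takes 0.05 s, during which the arm holds its last target. There are 200 camera calls.

TASK

One of the square sample bottles on the freely turning bottle carousel has tipped and leans out over the gallery rail. Lift it off the carousel, turning the carousel gently if you need to, and set it down gently, standing upright on its base in the free space of the grey spill tray. Leave every other bottle and jar on the carousel standing upright, leave the things in the tray and on the bench where they are, and leave the carousel at rest.

Things in the scene. Friction and masses are not known exactly. Their poses are not given: they have to be found in the camera images.
- tipped_bottle: Tipped bottle: square amber-glass sample bottle, black round screw cap, paper label, about 0.24 kg. Body 44 x 44 x 100 mm high, shoulder tapering to a 28 mm neck, cap 38 mm diameter from 118 to 145 mm above the base. Origin at the centre of its base; z runs along its axis from base to cap, x and y square to its faces. It starts leaning about 33 deg from vertical, cap outward over the rail.
- tipped_cap (a point): Point on the tipped bottle's axis inside its cap, 136 mm from the base, 9 mm below the cap's top; a coaxial grasp centred here clears the shoulder. Axes as the bottle's. At the start it lies beyond the rail, 162 mm from the carousel's axis and 152 mm above the bench; the base edge stands on the deck 107 mm from the axis.
- carousel: Fixed black foot (190 mm diameter) of the bottle carousel; origin on the bench on the turning axis, z up. The white deck turning on it is 310 mm in diameter, its top 26 mm above the bench; six 60 deg bays, parted by 3 mm radial walls up to 68 mm above the bench, from 24 to 146 mm radius; a 6 mm wire rail of 150 mm radius runs round it 84 mm above the bench.
- carousel_handle (a point): Centre of the black carrying handle on top of the carousel's central steel post (14 mm diameter), turning with the deck: a horizontal bar 100 mm long, 16 mm wide and 16 mm high, its centre 227 mm above the bench. x axis along the bar (it points over the tipped bottle's bay), z up. Gripped across its width it turns the deck.
- carousel_deck (a joint): Turn of the carousel deck from where it began, rad, positive anticlockwise seen from above; passive, very low friction (about 0.012 Nm), no stops within three turns, 0.9 kg without bottles. It coasts a little when let go.
- bottle_a: Upright square sample bottle of the same kind as the tipped one (44 mm square, 145 mm tall) in a carousel bay; origin at the centre of its base, z up its axis.
- bottle_b: Another upright square sample bottle of the same kind in another bay (44 mm square, 145 mm tall); origin at the centre of its base, z up its axis.
- jar_c: Round amber jar, 60 mm diameter, 95 mm tall, standing in a carousel bay; origin at the centre of its base, z up its axis.
- jar_d: Round amber bottle, 56 mm diameter, 115 mm tall, standing in a carousel bay; origin at the centre of its base, z up its axis.
- tray: Grey open spill tray fixed to the bench, 200 mm (x) by 160 mm (y) outside, walls 4 mm thick and 35 mm high, inner floor 4 mm above the bench. Origin at the centre of its underside, z up. Two things stand in its -x half; the +x half is free.
- tall_bottle: White round plastic bottle standing in the tray, 58 mm diameter, 164 mm tall (28 mm wide above 142 mm); origin at the centre of its base, z up.
- beaker: Glass cup-shaped beaker standing in the tray, 58 mm rim diameter, 80 mm tall; origin at the centre of its base, z up.
- wash_bottle: White wash bottle with red cap and bent spout standing on the bench before the robot, 60 mm diameter, 192 mm tall to the top of the spout, which reaches 49 mm from its axis along its x; origin at the centre of its base, z up.
- tip_box: Orange pipette-tip box on the bench towards the back, 85 x 122 mm and 70 mm high with the tips; origin at the centre of its underside, z up.

How it is judged:
On the way:
1. the tipped bottle is held in the gripper, lifted clear above the carousel (height (world z) of tipped_bottle above 0.12 m and contact force between the fingers and tipped_bottle above 0.5 N), for 0.1 s.
At the end, for the whole second after the job is handed in: The tipped bottle stands upright (0.08 rad), at rest, on the tray floor. The four other carousel bottles and jars stand upright (0.1 rad) on the deck inside the rail; tray things, wash bottle and tip box are upright within 25 mm of their starts; the carousel turns under 0.1 rad/s (angle between tipped_bottle's own z axis and vertical below 0.08 rad and height (world z) of tipped_bottle between 0 and 0.012 m and x of tipped_bottle in the frame of tray between -0.08 and 0.08 m and y of tipped_bottle in the frame of tray between -0.06 and 0.06 m and linear speed of tipped_bottle below 0.02 m/s and angle between each of bottle_a, bottle_b, jar_c, jar_d, tall_bottle, beaker, wash_bottle, tip_box's own z axis and vertical below 0.1 rad and height (world z) of bottle_a between 0.02 and 0.034 m and horizontal distance between each of bottle_a, bottle_b, jar_c, jar_d and carousel below 0.15 m and height (world z) of bottle_b between 0.02 and 0.034 m and height (world z) of jar_c between 0.02 and 0.034 m and height (world z) of jar_d between 0.02 and 0.034 m and distance of each of tall_bottle, beaker, wash_bottle, tip_box from where it was at the start of the episode below 0.025 m and velocity of joint carousel_deck between -0.1 and 0.1 rad/s); the robot touches nothing.
It fails at once if a standing bottle or jar on the carousel is knocked over (tilt above 0.4 rad) (angle between any of bottle_a, bottle_b, jar_c, jar_d's own z axis and vertical above 0.4 rad).
It fails at once if a thing in the tray or on the bench is tipped (0.4 rad) or shoved by more than 40 mm (angle between any of tall_bottle, beaker, wash_bottle, tip_box's own z axis and vertical above 0.4 rad or distance of any of tall_bottle, beaker, wash_bottle, tip_box from where it was at the start of the episode above 0.04 m).
It fails at once if the carousel is spun faster than 4 rad/s (velocity of joint carousel_deck above 4 rad/s or velocity of joint carousel_deck below -4 rad/s).
It fails at once if the bottle is dropped or banged down: more than 40 N between it and the tray (contact force between tipped_bottle and tray above 40 N).
It fails at once if the bottle falls and lies flat (tilt above 1.3 rad below 60 mm) (angle between tipped_bottle's own z axis and vertical above 1.3 rad and height (world z) of tipped_bottle below 0.06 m).
It also fails if it takes over 72 s, if anything falls off the work surface, if the arm or the gripper's body presses on something with over 40 N, if the wrist force passes 120 N, or if a joint passes its speed limit or range.

## Working session

There is one attempt and no reset: what is moved stays moved. The work goes in short steps, Python scripts to look and compute and a shell command to move; the robot and the scene stay as the last step left them, time stands still between calls to the robot, and variables do not carry over. Pictures are saved under pics/ and viewed, at most 10 in all, crops included, and the job is handed in when it is done.

```bash
mkdir -p pics; cat > h.py <<'E'
import numpy as np, cv2
from rig import manip
def grab(n,tag):
    p,d=manip.grab_frame(n); np.savez(f'pics/{tag}.npz',p=p,d=d)
    cv2.imwrite(f'pics/{tag}.png',p[:,:,::-1]); return p,d
def cloud(n,d):
    c=manip.calibration(n); v,u=np.mgrid[:384,:512]
    P=np.stack([(u-c['cx'])/c['fx']*d,(v-c['cy'])/c['fy']*d,d,np.ones_like(d)],-1)
    W=P@np.array(c['world_from_camera']).T; W[d==0]=np.nan; return W[...,:3]
E
python3 - <<'E'
from h import *
for n in('scene','top'):
    p,d=grab(n,n+'0'); c=manip.calibration(n); print(n,c)
p=[cv2.imread(f'pics/{n}0.png') for n in('scene','top')]
for n,i in zip(('scene','top'),p): cv2.imwrite(f'pics/{n}0b.png',cv2.resize(i,(800,600)))
print(manip.read_state())
E
```

```text
scene {'fx': 371.82133544914393, 'fy': 371.82133544914393, 'cx': 258.39445558366896, 'cy': 187.9302438567978, 'world_from_camera': array([[-0.83363666,  0.35715886, -0.42129261,  0.99420716],
       [ 0.55229126,  0.53225311, -0.64162371,  0.59407597],
       [-0.0049273 , -0.76755728, -0.64096142,  0.74144133],
       [ 0.        ,  0.        ,  0.        ,  1.        ]])}
top {'fx': 364.49817227116944, 'fy': 364.49817227116944, 'cx': 257.109768275777, 'cy': 190.825777313798, 'world_from_camera': array([[-0.00106382, -0.99388102,  0.11045082,  0.49536021],
       [-0.99988367,  0.00273776,  0.01500499,  0.00714592],
       [-0.01521557, -0.11042201, -0.99376832,  0.97104173],
       [ 0.        ,  0.        ,  0.        ,  1.        ]])}
{'t': 0.1, 'q': array([-1.43810415e+00,  2.21128210e-01,  1.52747513e+00,  6.22783821e-07,
        1.39467469e+00, -1.26096628e-01]), 'qvel': array([-0.00101743, -0.0031982 , -0.0017237 ,  0.00085452, -0.00032806,
       -0.00119494]), 'joint_torque': array([ 1.26376322e-03, -4.98243642e+01, -3.90547335e+01, -3.23637614e-04,
        5.64128582e-03, -2.44024342e-06]), 'tool_pos': array([ 0.15987244, -0.60366556,  0.23033184]), 'tcp_rot': array([-3.13992074e+00, -2.12565588e-04,  2.58788516e-01]), 'wrist_force': array([0.65504347, 0.5273443 , 0.55117906]), 'moment': array([-0.00173091, -0.00257094,  0.06096586]), 'finger_force': 0.0, 'grip_width': 0.0851224595071596}
```

View pics/scene0b.png

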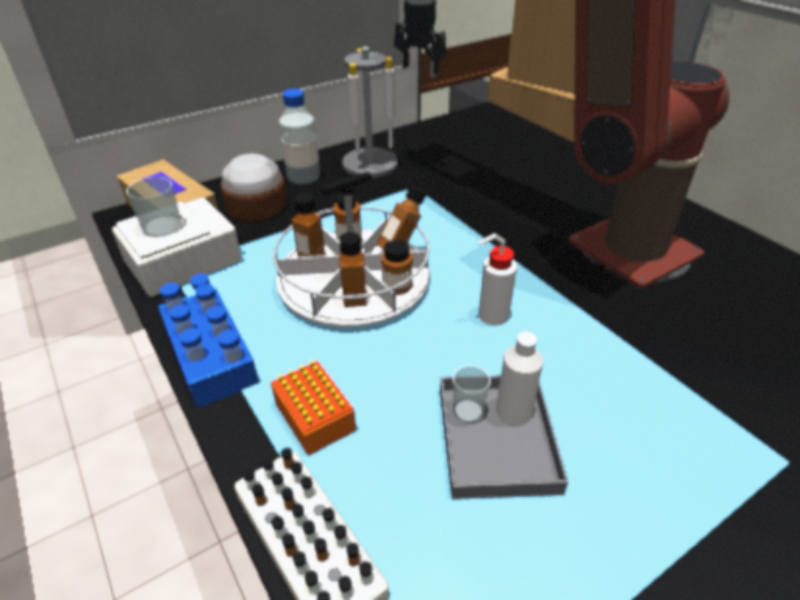

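View pics/top0b.png

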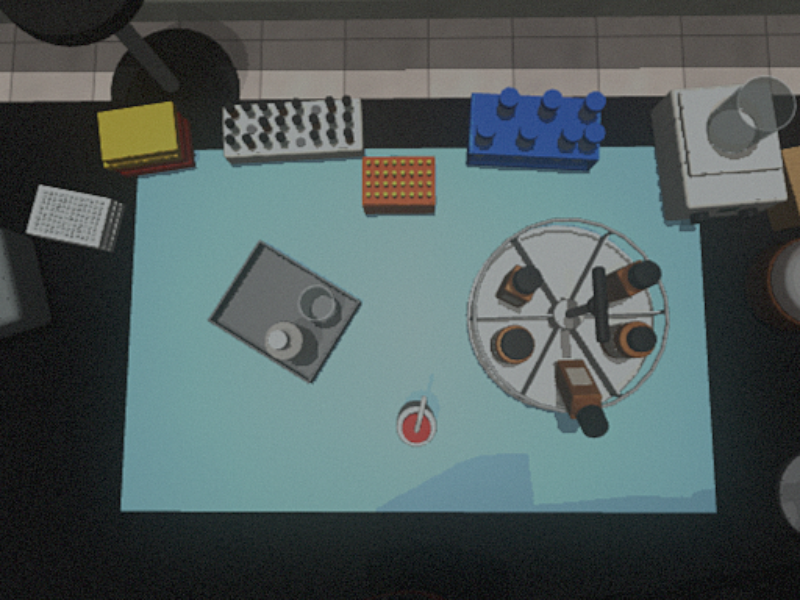

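The top view shows the carousel on the right with its hub near (565,315). The tipped bottle lies with its cap at about (592,420), pointing toward the robot. The tray is at (285,312), with its free corner half to the upper left. Next I'll measure these.

```bash
python3 - <<'E'
from h import *
from scipy.optimize import least_squares
s=512/800
W={n:cloud(n,np.load(f'pics/{n}0.npz')['d']) for n in('scene','top')}
def at(n,u,v,r=2):
    u=int(u*s);v=int(v*s);w=W[n][v-r:v+r+1,u-r:u+r+1].reshape(-1,3);return np.nanmedian(w,0).round(4)
for n,k,u,v in [('top','cap',593,424),('top','bodylabel',577,375),('top','handleA',600,275),('top','handleB',600,330),('top','jar r',637,338),('top','jar l',515,343),('top','bottle ur',645,273),('top','bot ul',526,279),('top','tall',281,340),('top','wash',414,428),
 ('scene','cap',415,198),('scene','body',400,230)]: print(n,k,at(n,u,v))
T=W['top'].reshape(-1,3)
T=T[~np.isnan(T).any(1)]
# deck circle
m=(abs(T[:,2]-.026)<.006)&(T[:,1]<-.1)&(T[:,0]>.3)&(T[:,0]<.75)&(T[:,1]>-.55)
D=T[m]; (c,r)=cv2.minEnclosingCircle(D[:,:2].astype(np.float32)); print('deck',c,r,m.sum())
# cap/body points
for n in W:
    w=W[n].reshape(-1,3); w=w[~np.isnan(w).any(1)]
    h=w[(w[:,2]>.218)&(w[:,2]<.25)&(abs(w[:,0]-c[0])<.08)&(abs(w[:,1]-c[1])<.08)]
    print(n,'handle',len(h),h.mean(0), np.linalg.svd(h-h.mean(0),full_matrices=False)[2][0],h.min(0),h.max(0))
# tray rim
m=(abs(T[:,2]-.035)<.006)&(T[:,1]>.1)&(T[:,1]<.5)&(T[:,0]>.3)&(T[:,0]<.65)
print('tray rim',cv2.minAreaRect(T[m][:,:2].astype(np.float32)),m.sum())
for u,v in [(211,321),(262,243),(360,301),(311,381),(250,295)]: print(at('top',u,v,1))
i=cv2.imread('pics/top0.png'); j=cv2.imread('pics/scene0.png')
a=cv2.resize(i[180:285,340:440],(400,420),interpolation=cv2.INTER_CUBIC)
b=cv2.resize(j[110:215,170:285],(400,420)[:2],interpolation=cv2.INTER_CUBIC)
cv2.imwrite('pics/crop.png',np.hstack([a,b]))
E
```

```text
top cap [ 0.4097 -0.2442  0.1637]
top bodylabel [ 0.4746 -0.2454  0.0922]
top handleA [ 0.6067 -0.2394  0.2352]
top handleB [ 0.5357 -0.237   0.2338]
top jar r [ 0.5295 -0.3186  0.1417]
top jar l [ 0.5236 -0.1468  0.1212]
top bottle ur [ 0.6207 -0.3226  0.171 ]
top bot ul [ 0.6124 -0.1553  0.1712]
top tall [0.527  0.1917 0.1681]
top wash [0.404  0.0045 0.1496]
scene cap [ 0.4232 -0.2361  0.1498]
scene body [ 0.4634 -0.2272  0.0917]
deck (0.6215707659721375, -0.3250132203102112) 0.2522355318069458 5890
scene handle 3 [ 0.60092851 -0.24705509  0.23274373] [0.99870943 0.04993612 0.00926582] [ 0.5851901  -0.24868843  0.23168739] [ 0.61423783 -0.2453011   0.23353644]
top handle 52 [ 0.57391112 -0.24724678  0.23243725] [-0.99980048 -0.01908546 -0.00589464] [ 0.54176257 -0.2537138   0.21909641] [ 0.61483062 -0.24507358  0.23663795]
tray rim ((0.5810909271240234, 0.21711507439613342), (0.20029950141906738, 0.16005685925483704), 58.57343292236328) 414
[0.5635 0.3379 0.0321]
[0.696  0.2598 0.0313]
[0.5967 0.0922 0.0264]
[0.4657 0.172  0.0275]
[0.6114 0.2826 0.0032]
```

View pics/crop.png

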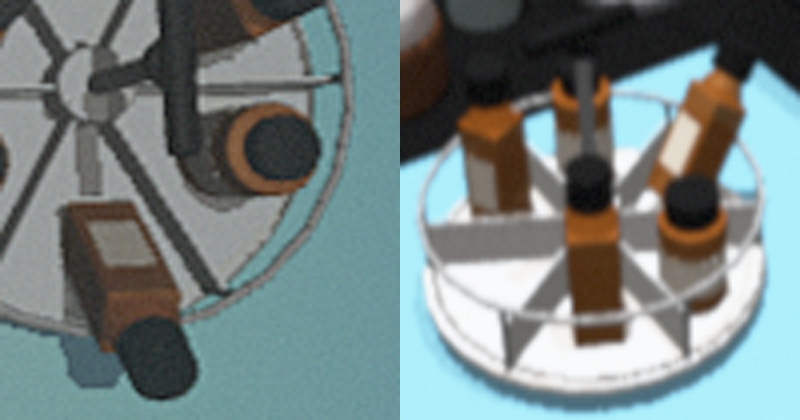

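```bash
cat > fit.py <<'E'
from h import *
from scipy.optimize import least_squares
pts=[]
for n in('scene','top'):
    f=np.load(f'pics/{n}0.npz'); w=cloud(n,f['d']); col=f['p'].astype(int)
    # drop depth edges
    d=f['d']; e=cv2.dilate(d,np.ones((3,3)))-cv2.erode(d,np.ones((3,3)))
    # bottle (amber/black) pixels: not blue/cyan/white
    m=(w[...,0]>.37)&(w[...,0]<.52)&(w[...,1]<-.19)&(w[...,1]>-.30)&(w[...,2]>.06)&(w[...,2]<.19)&(col[...,2]<90)&(e<.025)
    pts.append(w[m]); print(n,m.sum())
A=np.vstack(pts)
def fr(x):
    phi,t=x[3],x[4]; z=np.array([np.sin(t)*np.cos(phi),np.sin(t)*np.sin(phi),np.cos(t)])
    y=np.array([-np.sin(phi),np.cos(phi),0]); return np.stack([np.cross(y,z),y,z],1)
def box(q):
    return np.linalg.norm(np.maximum(q,0),axis=1)+np.minimum(q.max(1),0)
def res(x,P):
    L=(P-x[:3])@fr(x); r=np.hypot(L[:,0],L[:,1])
    cap=box(np.stack([r-.019,abs(L[:,2]+.0045)-.0135],1))
    body=box(np.stack([abs(L[:,0])-.022,abs(L[:,1])-.022,abs(L[:,2]+.086)-.05],1))
    return np.minimum(cap,body)
for P,k in((A,'both'),(pts[0],'scene'),(pts[1],'top')):
    o=least_squares(res,[.415,-.24,.152,np.pi,.576],args=(P,),loss='soft_l1',f_scale=.003)
    print(k,o.x.round(4),np.median(abs(o.fun)))
w=cloud('top',np.load('pics/top0.npz')['d']).reshape(-1,3)
for z,R in((.026,.155),(.084,.150)):
    m=(abs(w[:,2]-z)<.006)&(abs(w[:,0]-.575)<.2)&(abs(w[:,1]+.247)<.2)
    P=w[m][:,:2]; P=P[abs(np.hypot(*(P-[.575,-.247]).T)-R)<.02]
    if z<.05: P=P[np.hypot(*(P-[.575,-.247]).T)>.14]
    o=least_squares(lambda c:np.hypot(*(P-c).T)-R,[.575,-.247],loss='soft_l1',f_scale=.003); print('C',z,len(P),o.x)
E
python3 fit.py
```

```text
scene 356
top 740
both [ 0.4082 -0.2502  0.1529  3.1632  0.574 ] 0.0009771876403452898
scene [ 0.4049 -0.2499  0.1554  3.1576  0.5675] 0.0011876646485823941
top [ 0.4088 -0.2505  0.1532  3.1677  0.5704] 0.0007148891481893198
C 0.026 1206 [ 0.57230998 -0.24665969]
C 0.084 909 [ 0.57067006 -0.24104285]
```

```bash
python3 -m handwheel '[20,35,0,0,0,-0.079,1, 20,35,0,0,0,-0.079,1, 20,35,0,0,0,-0.079,1, 20,35,0,0.0025,-0.1,0,1, 20,35,0,0.0025,-0.1,0,1, 20,35,0,0.0025,-0.1,0,1, 20,35,0,0.0025,-0.1,0,1, 20,35,0,0.0025,-0.1,0,1, 20,35,0,0,-0.075,0,1, 0,0,0,0,0,0,1]'
```

```text
t: 0.93
tool_pos: [0.34, -0.2816, 0.2267]
tcp_rot: [-3.132, -0.577, 0.02]
wrist_force: [-0.4, -0.3, -0.9]
grip_width: 0.0851
finger_force: 0.0
```

```bash
python3 -m handwheel '[24,31,-6,0,0,0,1, 0,0,0,0,0,0,1, 0,0,0,0,0,0,1]'; python3 - <<'E'
from h import *
a,_=grab('top','t1'); b,_=grab('scene','s1'); print(manip.read_state()['tool_pos'])
a=cv2.resize(a[150:300,280:460],(400,333)); b=cv2.resize(b[60:216,140:340],(400,333))
cv2.imwrite('pics/c1.png',np.hstack([a,b])[:,:,::-1])
E
```

```text
t: 1.18
tool_pos: [0.3644, -0.2564, 0.2248]
tcp_rot: [3.142, -0.575, 0.026]
wrist_force: [-0.0, -0.7, 0.4]
grip_width: 0.0854
finger_force: 0.0
[ 0.36391601 -0.25840308  0.22545519]
```

View pics/c1.png

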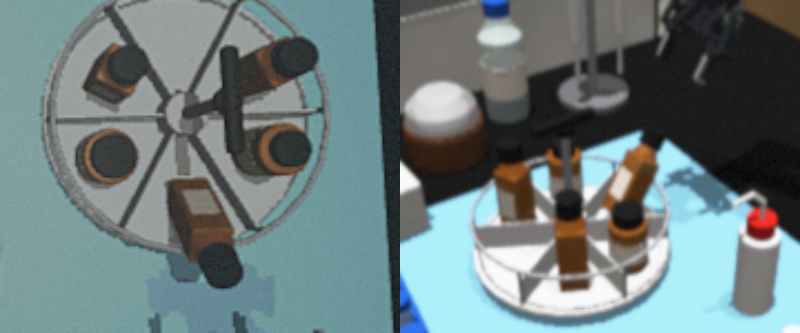

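```bash
python3 - <<'E'
from h import *
def proj(n,p):
    c=manip.calibration(n); q=np.linalg.inv(c['world_from_camera'])@np.r_[p,1]; return (c['fx']*q[0]/q[2]+c['cx'],c['fy']*q[1]/q[2]+c['cy'])
for n in('top','scene'): print(n,[np.round(proj(n,p),1) for p in([.364,-.258,.225],[.408,-.250,.153])])
a=cv2.imread('pics/t1.png')[180:384,260:480]; b=cv2.imread('pics/s1.png')[0:204,200:400]
cv2.imwrite('pics/c2.png',np.hstack([cv2.resize(a,(400,371)),cv2.resize(b,(400,371))]))
E
```

```text
top [array([396.6, 297.8]), array([380.1, 271.3])]
scene [array([277. ,  96.1]), array([266.5, 121.9])]
```

View pics/c2.png

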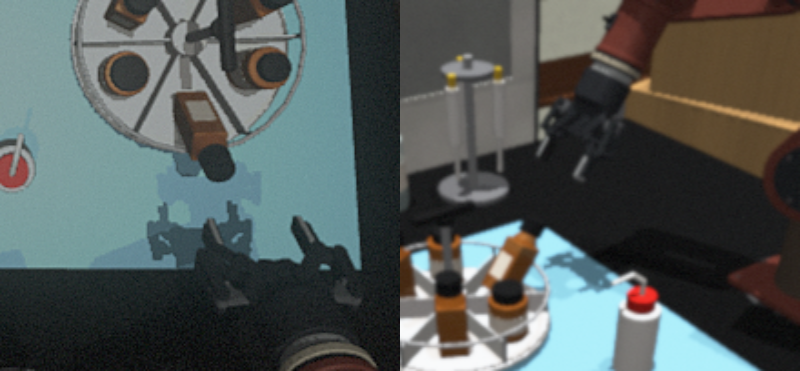

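```bash
python3 -m handwheel '[0,8,0,0,0,0,1, 14,0,-23,0,0,0,1, 14,0,-23,0,0,0,1, 14,0,-23,0,0,0,1, 12,0,-19,0,0,0,1, 0,0,0,0,0,0,1, 0,0,0,0,0,0,1]'
```

```text
t: 1.87
tool_pos: [0.4173, -0.2495, 0.1361]
tcp_rot: [-3.137, -0.573, 0.02]
wrist_force: [-0.6, 0.1, -0.8]
grip_width: 0.0851
finger_force: 0.0
```

```bash
python3 -m handwheel '[0,0,0,0,0,0,0.5, 0,0,0,0,0,0,0.3, 0,0,0,0,0,0,0, 0,0,0,0,0,0,0, 0,0,0,0,0,0,0, 0,0,0,0,0,0,0, 0,0,0,0,0,0,0, 0,0,0,0,0,0,0]'; python3 - <<'E'
from h import *
a,_=grab('top','t2'); b,_=grab('scene','s2')
a=a[150:300,300:460]; b=b[70:220,160:320]
cv2.imwrite('pics/c3.png',np.hstack([cv2.resize(a,(400,375)),cv2.resize(b,(400,375))])[:,:,::-1])
E
```

```text
t: 2.53
tool_pos: [0.4184, -0.2514, 0.1389]
tcp_rot: [3.138, -0.577, 0.024]
wrist_force: [-3.0, 0.7, 5.9]
grip_width: 0.0365
finger_force: 59.4
```

View pics/c3.png

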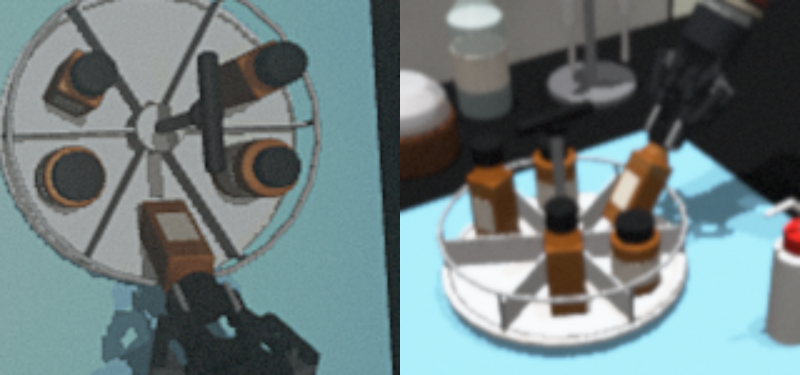

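The cap is held in the fingers with nothing disturbed. I'll lift straight up.

```bash
python3 -m handwheel '[0,0,5,0,0,0,0, 0,0,10,0,0,0,0, 0,0,15,0,0,0,0, 0,0,20,0,0,0,0, 0,0,25,0,0,0,0, 0,0,25,0,0,0,0, 0,0,25,0,0,0,0, 0,0,25,0,0,0,0, 0,0,10,0,0,0,0, 0,0,0,0,0,0,0]'
```

```text
t: 3.47
tool_pos: [0.4185, -0.2511, 0.3006]
tcp_rot: [3.136, -0.578, 0.025]
wrist_force: [0.4, -0.7, -2.7]
grip_width: 0.0363
finger_force: 60.4
```

```bash
python3 -m handwheel '[0,10,12,-0.0025,0.115,0,0, 0,20,12,-0.0025,0.115,0,0, 0,20,12,-0.0025,0.115,0,0, 0,20,12,-0.0025,0.115,0,0, 0,20,12,-0.0025,0.115,0,0, 16,34,0,0,0,0,0, 16,34,0,0,0,0,0, 16,34,0,0,0,0,0, 16,34,0,0,0,0,0, 16,34,0,0,0,0,0]'; python3 -m handwheel '[16,34,0,0,0,0,0, 16,34,0,0,0,0,0, 16,34,0,0,0,0,0, 16,34,0,0,0,0,0, 16,34,0,0,0,0,0, 16,34,0,0,0,0,0, 10,25,0,0,0,0,0, 5,12,0,0,0,0,0, 0,0,0,0,0,0,0, 0,0,0,0,0,0,0]'
```

```text
t: 4.3
tool_pos: [0.4977, 0.012, 0.3548]
tcp_rot: [-3.141, 0.003, 0.023]
wrist_force: [-0.1, -1.1, -3.6]
grip_width: 0.0364
finger_force: 60.9
t: 5.13
tool_pos: [0.6082, 0.2513, 0.3541]
tcp_rot: [3.14, 0.005, 0.024]
wrist_force: [0.2, -0.2, -2.6]
grip_width: 0.0362
finger_force: 61.0
```

```bash
python3 - <<'E'
from h import *
from scipy.optimize import least_squares
P=[]
im=[]
for n in('top','scene'):
    p,d=grab(n,n+'3'); w=cloud(n,d); c=p.astype(int)
    amb=(c[...,0]>c[...,2]*1.5+15)&(w[...,2]>.2)&(abs(w[...,0]-.608)<.06)&(abs(w[...,1]-.252)<.06)
    e=cv2.dilate(d,np.ones((3,3)))-cv2.erode(d,np.ones((3,3)))
    P.append(w[amb&(e<.02)]); print(n,len(P[-1]))
A=np.vstack(P); print(A.min(0),A.max(0))
s=manip.read_state()
def box(q): return np.linalg.norm(np.maximum(q,0),axis=1)+np.minimum(q.max(1),0)
from scipy.spatial.transform import Rotation as R
def res(x): # base centre, rotvec-ish
    L=R.from_euler('zyx',[x[5],x[4],x[3]]).inv().apply(A-x[:3]); 
    return box(np.stack([abs(L[:,0])-.022,abs(L[:,1])-.022,abs(L[:,2]-.05)-.05],1))
t=s['tool_pos']
o=least_squares(res,[t[0],t[1],t[2]-.117,0,0,.02],loss='soft_l1',f_scale=.002)
print(t,o.x.round(4),np.median(abs(o.fun)))
b=cv2.imread('pics/scene3.png')[60:320,200:400]; a=cv2.imread('pics/top3.png')[90:290,110:300]
cv2.imwrite('pics/c4.png',np.hstack([cv2.resize(a,(400,420)),cv2.resize(b,(380,494))[:420]]))
E
```

```text
top 194
scene 3590
[0.5875125  0.19213146 0.24082267] [0.66555272 0.29048076 0.72747187]
[0.60840612 0.24999385 0.3556486 ] [ 0.6477  0.281   0.4937  0.2719 -0.313  -0.1142] 0.022353693707551917
```

View pics/c4.png

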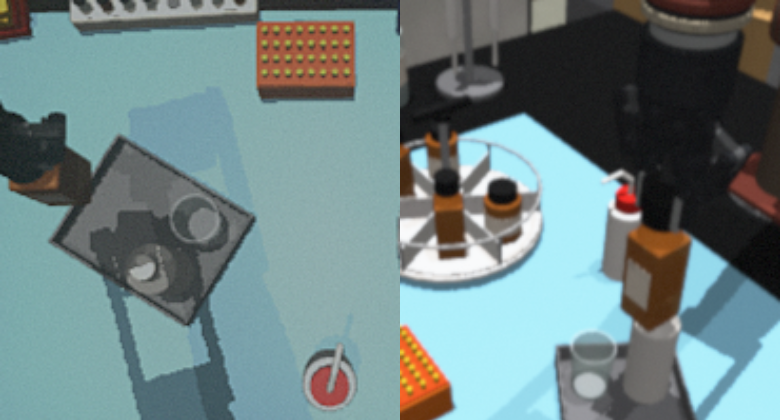

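```bash
python3 - <<'E'
from h import *
from scipy.optimize import least_squares
from scipy.spatial.transform import Rotation as R
P=[]
for n in('top','scene'):
    f=np.load(f'pics/{n}3.npz'); d=f['d']; w=cloud(n,d); c=f['p'].astype(int)
    e=cv2.dilate(d,np.ones((3,3)))-cv2.erode(d,np.ones((3,3)))
    m=(w[...,2]>.2)&(w[...,2]<.335)&(abs(w[...,0]-.608)<.045)&(abs(w[...,1]-.25)<.045)&(e<.015)
    P.append(w[m]); print(n,m.sum())
A=np.vstack(P)
def box(q): return np.linalg.norm(np.maximum(q,0),axis=1)+np.minimum(q.max(1),0)
def res(x):
    L=R.from_euler('zyx',[x[5],x[4],x[3]]).inv().apply(A-x[:3])
    return box(np.stack([abs(L[:,0])-.022,abs(L[:,1])-.022,abs(L[:,2]-.05)-.05],1))
t=[.6084,.25,.3556]
o=least_squares(res,[t[0],t[1],t[2]-.117,0,0,.02],loss='soft_l1',f_scale=.002)
print(o.x.round(4),np.median(abs(o.fun)),A.min(0),A.max(0))
# tray position from the start image: beaker/tall bottle tops
w=cloud('top',np.load('pics/top0.npz')['d']).reshape(-1,3)
for z0,z1 in((.1,.18),(.06,.09)):
    m=(w[:,2]>z0)&(w[:,2]<z1)&(w[:,1]>.1)&(w[:,1]<.36)&(w[:,0]>.43)&(w[:,0]<.7); print(z0,m.sum(),np.median(w[m],0),w[m].min(0),w[m].max(0))
E
```

```text
top 204
scene 1182
[0.6052 0.2515 0.2336 0.01   0.0119 0.0291] 0.0004909343683562693 [0.58619193 0.22809242 0.24082267] [0.63011353 0.27546902 0.33499854]
0.1 516 [0.52628403 0.18791259 0.13553459] [0.50088863 0.1664252  0.10000895] [0.55428794 0.22193312 0.17052469]
0.06 215 [0.582343   0.16784301 0.08084305] [0.50114861 0.12630813 0.06001117] [0.61644364 0.18800188 0.08888246]
```

```bash
python3 -m handwheel '[0,6,-15,0,0,0,0, 0,0,-30,0,0,0,0, 0,0,-30,0,0,0,0, 0,0,-30,0,0,0,0, 0,0,-30,0,0,0,0, 0,0,-30,0,0,0,0, 0,0,-30,0,0,0,0, 0,0,-15,0,0,0,0, 0,0,-5,0,0,0,0, 0,0,0,0,0,0,0]'; python3 -m handwheel '[0,0,-3,0,0,0,0, 0,0,-3,0,0,0,0, 0,0,-2,0,0,0,0, 0,0,0,0,0,0,0]'
```

```text
t: 6.07
tool_pos: [0.6077, 0.2554, 0.1404]
tcp_rot: [3.141, 0.003, 0.021]
wrist_force: [-0.3, -0.5, -2.0]
grip_width: 0.0365
finger_force: 61.1
t: 6.4
tool_pos: [0.6094, 0.2569, 0.1351]
tcp_rot: [-3.141, -0.001, 0.022]
wrist_force: [-0.6, 0.1, -2.1]
grip_width: 0.0361
finger_force: 61.1
```

```bash
python3 -m handwheel '[0,0,-2,0,0,0,0, 0,0,-2,0,0,0,0, 0,0,-2,0,0,0,0, 0,0,0,0,0,0,0, 0,0,0,0,0,0,0]'; python3 -m handwheel '[0,0,-1,0,0,0,0, 0,0,-1,0,0,0,0, 0,0,0,0,0,0,0]'
```

```text
t: 6.82
tool_pos: [0.6087, 0.2568, 0.128]
tcp_rot: [-3.142, 0.001, 0.022]
wrist_force: [0.7, 0.3, -2.5]
grip_width: 0.0365
finger_force: 61.1
t: 7.07
tool_pos: [0.6088, 0.2568, 0.126]
tcp_rot: [-3.142, 0.0, 0.022]
wrist_force: [1.2, -0.1, -3.1]
grip_width: 0.0363
finger_force: 61.1
```

```bash
python3 -m handwheel '[0,0,-1,0,0,0,0, 0,0,-1,0,0,0,0, 0,0,0,0,0,0,0]'; python3 -m handwheel '[0,0,-1,0,0,0,0, 0,0,0,0,0,0,0]';  python3 -m handwheel '[0,0,-1,0,0,0,0, 0,0,0,0,0,0,0]'
```

```text
t: 7.32
tool_pos: [0.609, 0.2568, 0.1243]
tcp_rot: [-3.141, -0.0, 0.022]
wrist_force: [-0.2, -0.5, -3.3]
grip_width: 0.0362
finger_force: 61.4
t: 7.48
tool_pos: [0.6094, 0.257, 0.1242]
tcp_rot: [-3.141, -0.001, 0.022]
wrist_force: [-1.5, -0.2, 2.9]
grip_width: 0.0363
finger_force: 61.7
t: 7.65
tool_pos: [0.6098, 0.2571, 0.1242]
tcp_rot: [-3.141, -0.002, 0.022]
wrist_force: [-2.3, -0.0, 7.3]
grip_width: 0.0364
finger_force: 62.2
```

Touched down at about 10 N. I'll open gently and retreat upward.

```bash
python3 -m handwheel '[0,0,0,0,0,0,0.5, 0,0,0,0,0,0,0.6, 0,0,0,0,0,0,0.75, 0,0,0,0,0,0,0.85, 0,0,0,0,0,0,0.85, 0,0,0,0,0,0,0.85]'; python3 -m handwheel '[0,0,5,0,0,0,0.85, 0,0,15,0,0,0,0.85, 0,0,30,0,0,0,0.85, 0,0,35,0,0,0,0.85, 0,0,35,0,0,0,0.85, 0,0,35,0,0,0,0.85, 0,0,35,0,0,0,0.85, 0,0,0,0,0,0,0.85, 0,0,0,0,0,0,0.85]'; python3 - <<'E'
from h import *
a,_=grab('top','t4'); b,_=grab('scene','s4'); c,_=grab('top','t5')
cv2.imwrite('pics/c5.png',np.hstack([cv2.resize(a,(400,300)),cv2.resize(b,(400,300))])[:,:,::-1])
f=np.abs(c.astype(int)-a).sum(2); print('moving px',(f>120).sum())
E
```

```text
t: 8.15
tool_pos: [0.6089, 0.2568, 0.1221]
tcp_rot: [-3.142, 0.0, 0.022]
wrist_force: [-0.7, -0.3, 0.3]
grip_width: 0.0724
finger_force: 0.0
t: 8.9
tool_pos: [0.6104, 0.2573, 0.3167]
tcp_rot: [-3.14, -0.007, 0.022]
wrist_force: [0.8, 0.1, 0.3]
grip_width: 0.0724
finger_force: 0.0
moving px 1624
```

View pics/c5.png

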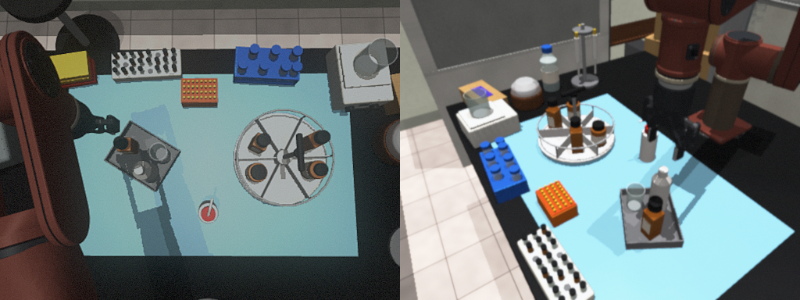

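The bottle stands upright in the tray and everything else is in place. I'll let it settle, check for remaining motion, then hand in.

```bash
python3 -m handwheel '[0,0,0,0,0,0,0.85, 0,0,0,0,0,0,0.85, 0,0,0,0,0,0,0.85, 0,0,0,0,0,0,0.85, 0,0,0,0,0,0,0.85, 0,0,0,0,0,0,0.85]'; python3 - <<'E'
from h import *
t4=np.load('pics/t4.npz')['p'].astype(int)
t6=grab('top','t6')[0].astype(int); t0=np.load('pics/top0.npz')['p'].astype(int)
bl=lambda p:cv2.GaussianBlur(p.astype(np.float32),(5,5),0)
for k,x in(('t4',t4),('t0',t0)):
    f=abs(bl(t6)-bl(x)).sum(2)>60
    print(k,'carousel',f[135:270,295:435].sum(),'tray',f[150:250,130:235].sum(),'wash',f[240:290,250:285].sum())
d=np.load('pics/t4.npz')['d']; w=cloud('top',d)
m=(w[...,2]>.14)&(w[...,2]<.16)&(abs(w[...,0]-.609)<.05)&(abs(w[...,1]-.257)<.05); print(np.median(w[m],0),m.sum())
E
```

```text
t: 9.55
tool_pos: [0.6089, 0.2568, 0.3121]
tcp_rot: [-3.141, 0.0, 0.022]
wrist_force: [-0.0, -0.0, -0.6]
grip_width: 0.0729
finger_force: 0.0
t4 carousel 0 tray 147 wash 0
t0 carousel 3679 tray 2329 wash 4
[0.60978729 0.25732638 0.14871265] 217
```

```bash
python3 -c "
from rig import manip
print(manip.hand_in())"
```

```text
the job is handed in; nothing more can be done
None
```

I lifted the tipped bottle off the carousel and set it upright in the free half of the tray; my last images showed the other bottles, jars and bench items standing and the carousel still, and I've handed the job in (no verdict was returned).

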